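# Sort the tap knobs and hold up the parts tray with its loose ball

## Robot

A 6-joint arm with a two-finger parallel gripper is mounted at the origin on the work surface. World frame = base frame: x ahead of the robot, y to its left, z up, the work surface at z = 0. Lengths are in m, angles in rad, forces in N, time in s.
With the tool pointing down it reaches from about 0.425 to 0.95 m from the base axis. Payload 3.5 kg.
Tool frame: the origin (TCP) lies at the very end of the fingers, on their centre line; the grasp point (between the pads) lies 19 mm behind it (tcp_to_grasp is the distance from the TCP to the grasp point, in m); z points along the fingers, y is the direction in which the jaws open and shut (so a half turn about z gives the same grasp; the last joint's range is limited). The gripper opens to 85 mm and grips with 20 to 120 N. Pads are 22 mm wide; open, the fingers measure 114 mm over their backs; the gripper's body (76 mm by 85 mm) begins 54 mm behind the grasp point. The pads swing forward as they close: fully open they stand 13 mm farther back than shut.
Start: joints at [1.153, 0.286, 1.577, -0, 1.279, -0.15], TCP at [0.179, 0.651, 0.205] pointing down, gripper open.
Joint ranges: [-2.77, 2.77], [-0.9, 2.22], [0.21, 2.48], [-1.53, 4.67], [0.24, 2.81], [-2.84, 2.84]. Speed limits (rad/s): [2.79, 2.79, 3.14, 3.14, 3.14, 3.14].

## Interface

Orientations are given as a unit quaternion [x, y, z, w].
In Python, from plant import * gives the robot as it stands. The module is installed in compiled form; this text tells all that it offers.
- The arm moves only by the tool arm_command, never from a script. Its argument "steps" is a list of rows, each a list of 3 entries, a list of its own where there are three numbers: the turn, a rotation vector about the tool's x, y, z in rad, then the shift along the tool's x, y, z in m, then the gripper command: -1 is shut, 1 is fully open, values between are in proportion. A call has 1 to 12 rows; each row is the pose to reach, as a shift and turn from the pose measured when the call began, along the tool's axes at that moment; what a row does not reach only later rows make up. A row lasts 1/8 s, in which the tool goes at most 62.5 mm and 10.7 degrees, less where a joint would pass 70% of its speed; a pose out of reach is approached as far as the arm can. A call with a gripper value outside its range is refused whole. The fingers move at their own pace and stop on an object; "force" is the grip in N (left out, the last holds). Time passes only in rows, so rows that repeat a pose let the fingers close. It gives the time, the measured TCP pose, the force and the opening at its end, in the units of the state.
- get_state(): the state, without advancing time (a new reading comes with each control period).
- read_camera(name): name is "scene" or "top"; returns a dict with "frame" (480x640x3 uint8, red, green, blue), "vfov" (degrees; the focal length in pixels is half the picture's height over the tangent of half this angle, whatever the lens; pixels are square), "cx", "cy" (the principal point, pixels), "dist" ([k1, k2, p1, p2, k3] as OpenCV has them; the pictures are not rectified), "position" and "rotation" of the camera in the world. Camera axes: x right, y up, looking along -z (the intrinsics and any distortion apply to the point x, -y, -z); pixel columns grow to the right and rows downward; lengths in m; the calibration is good to about 2 mm. A picture is of the moment at which its call begins. There is no depth.
- sign_off(): hands the job in, once; it reports no verdict.
The state is a dict: "time": time; "qpos": joint angles; "dq": joint speeds; "joint_efforts": joint torques, N m; "eef_pos": TCP position; "tcp_rot": TCP orientation; "contact_force": force on the tool from outside, world axes, zero at the start; "wrist_torque": the same for the moment, N m; "opening": opening from 0.0 (shut) to 1.0 (fully open).
Only numpy, scipy, OpenCV 4.12 (cv2) and the standard library are available. Lean on these libraries where they do the work, as an engineer would, in place of code of your own. Each camera call takes 0.05 s, during which the arm holds its last target.

## Task

Put the red tap knob into the red cup of the parts tray and the blue tap knob into the blue cup, both left standing upright while the tray still stands on the shelf. Then lift the tray by its handle and carry it level, so that the loose chrome ball never leaves its shallow dish, until the tray is over the middle of the green mat. Finish while still holding it there, level and still, about 15 cm above the mat: do not set it down or let go, and leave the spray bottle, the canister and the tape roll where they are.

Things in the scene. Friction and masses are not known exactly. Their poses are not given: they have to be found in the camera images.
- tray: Loose pale blue-grey parts tray, about 0.28 to 0.44 kg, a plate 132 mm (its x) by 210 mm (its y), 6 mm thick, with an edge rim up to 12 mm above its underside. Origin: centre of the underside; z up. It starts flat on the shelf, its x axis roughly along world x (within 0.4 rad). The two colour cups are at its +y end, the ball dish at its -y end, the handle across the middle. Loaded with both knobs and the ball it balances within a few mm of its middle.
- handle (a point): Centre of the tray's black handle bar, 89 mm above the tray's underside over the tray's origin. The bar is 70 mm long along the tray's x, 14 mm thick along the tray's y (grip it across this), 26 mm high (76 to 102 mm above the underside; 102 mm is the tray's highest point); a grey post 8 by 14 mm stands under the bar at each end, 31 mm either side of the middle.
- cup_red (a point): Centre of the floor of the red square cup of the tray, at (-32, 70, 6) mm in the tray's frame: 50 mm square inside, walls 3 mm thick rising 7 mm above its floor.
- cup_blue (a point): Centre of the floor of the blue square cup of the tray, at (32, 70, 6) mm in the tray's frame: same size as the red one.
- dish (a point): Where the ball's centre is when the ball rests in the middle of the tray's round dish: (0, -70, 21) mm in the tray's frame. The dish has a flat floor 6 mm above the tray's underside, 22 mm inner radius, and a rim only 4 mm high, so that the ball can roll about 12 mm each way and rolls over the rim if the tray is tipped by some 40 degrees or jerked.
- ball_center (a point): Centre of the loose chrome ball, 30 mm in diameter, 50 g, lying in the dish.
- red_knob: Loose red plastic tap knob standing on the shelf: upright cylinder 30 mm in diameter (faint ribs), 42 mm high, about 25 g. Origin: centre of the underside; z up.
- blue_knob: Loose blue plastic tap knob, the same size as the red one. Origin: centre of the underside; z up.
- mat: Fixed green mat on the shelf, 160 mm (its x) by 200 mm (its y), 3 mm thick. Origin: centre of the underside. It lies on the other side (left or right) of the knobs from the tray.
- spray_bottle: Loose spray bottle with a chrome nozzle head, 66 mm in diameter, 186 mm high, beyond the work. Origin: centre of the underside. Leave alone.
- canister: Loose frosted glass canister with steel lid, 92 mm in diameter, 131 mm high, beyond the work. Origin: centre of the underside. Leave alone.
- tape_roll: Loose yellow roll of sealing tape lying flat, 56 mm outside, 34 mm inside diameter, 20 mm high, beyond the work. Origin: centre of the underside. Leave alone.

How it is judged:
By the outcome, as a careful person would: the job done as asked, in the order asked, and still so for the second after the job is handed in, while the arm keeps its last pose, push and grip.
It also fails if it takes over 69 s, if anything falls off the work surface, if the arm or the gripper's body presses on something with over 40 N, if the wrist force passes 120 N, or if a joint passes its speed limit or range.

## Working session

There is one attempt and no reset: what is moved stays moved. The work goes in short steps, Python scripts to look and compute and a tool call to move; the robot and the scene stay as the last step left them, time stands still between calls to the robot, and variables do not carry over. Pictures are saved under pics/ and viewed, and the job is handed in when it is done.

Besides the shell and the picture viewer there is one more tool, called after "Emit:" as name(argument=value, ...) on one line, values as JSON. arm_command: Moves the arm, as the interface text tells. Its arguments: {"type":"object","properties":{"steps":{"type":"array"},"force":{"type":"number"}},"required":["steps"]}

```bash
mkdir -p pics; python3 - <<'E'
from plant import *
import cv2
s=get_state();print(s)
for n in("scene","top"):
    c=read_camera(n);cv2.imwrite(f"pics/{n}0.png",c["frame"][:,:,::-1])
    print({k:v for k,v in c.items() if k!="frame"})
    import pickle;pickle.dump(c,open(f"{n}0.pkl","wb"))
E
```

```text
{'time': 0.0, 'qpos': array([ 1.15296310e+00,  2.87151472e-01,  1.57818707e+00, -9.04617673e-06,
        1.27859299e+00, -1.50020532e-01]), 'dq': array([-4.50733713e-04,  3.57713139e-05,  2.18511491e-04,  5.21563615e-06,
        1.18713372e-03,  2.34478856e-04]), 'joint_efforts': array([ 3.89130673e-04, -4.05988240e+01, -2.92623103e+01, -1.49263906e-04,
        5.90822849e-03,  6.95328680e-06]), 'eef_pos': array([0.17831142, 0.65027423, 0.20325126]), 'tcp_rot': array([ 1.33505143e-01,  9.91047430e-01, -1.12383006e-03, -3.23435263e-04]), 'contact_force': array([3.88068237e-04, 5.48507259e-01, 1.67238748e-01]), 'wrist_torque': array([0.01131347, 0.02679874, 0.0058614 ]), 'opening': 0.9975115833527545}
{'vfov': 51.39702652116921, 'cx': 314.72733949589247, 'cy': 237.81924791828277, 'dist': array([-0.04377014,  0.        ,  0.        ,  0.        ,  0.        ]), 'position': array([1.04263918, 0.28588169, 0.83419976]), 'rotation': array([0.14452749, 0.26852191, 0.83400871, 0.45982307])}
{'vfov': 47.56195309724573, 'cx': 323.18531567270236, 'cy': 244.6179139438012, 'dist': array([-0.16736967,  0.        ,  0.        ,  0.        ,  0.        ]), 'position': array([ 0.39035037, -0.02182771,  1.32759107]), 'rotation': array([ 0.05979862, -0.05903301, -0.69471353,  0.7143615 ])}
```

View pics/scene0.png

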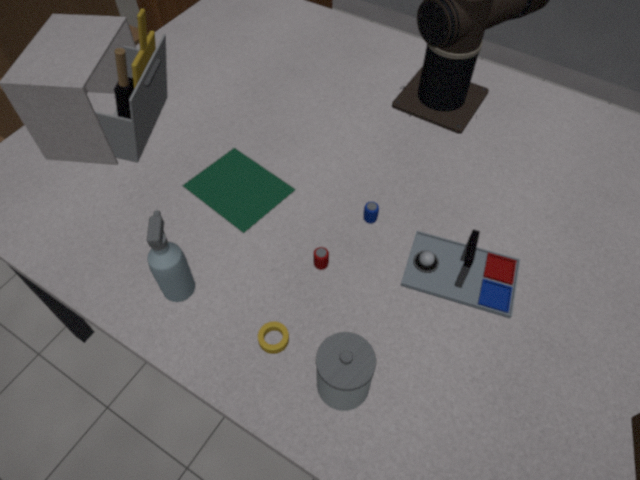

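View pics/top0.png

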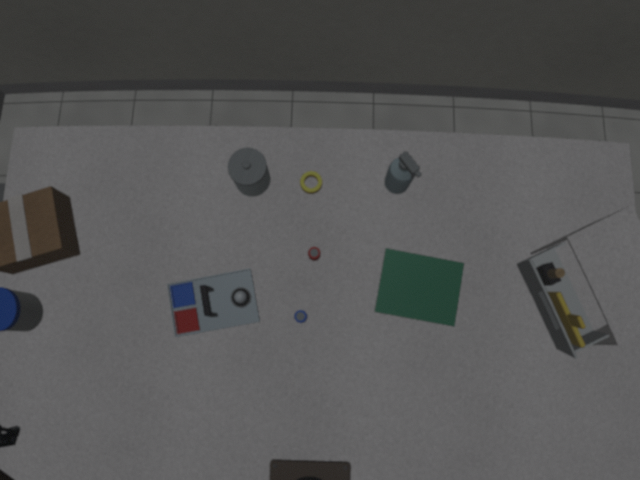

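```bash
cat > h.py <<'E'
import numpy as np,cv2,pickle
from scipy.spatial.transform import Rotation as R
def K(c):
    f=240/np.tan(np.radians(c["vfov"])/2); return np.array([[f,0,c["cx"]],[0,f,c["cy"]],[0,0,1]])
def ray(c,uv):
    p=cv2.undistortPoints(np.array(uv,float).reshape(-1,1,2),K(c),c["dist"]).reshape(-1,2)
    d=np.c_[p[:,0],-p[:,1],-np.ones(len(p))]
    return R.from_quat(c["rotation"]).apply(d)
def cast(c,uv,z):
    d=ray(c,uv);o=np.array(c["position"]);return o+d*((z-o[2])/d[:,2])[:,None]
def proj(c,P):
    q=R.from_quat(c["rotation"]).inv().apply(np.atleast_2d(P)-c["position"])
    q=q*[1,-1,-1]
    return cv2.projectPoints(q,np.zeros(3),np.zeros(3),K(c),c["dist"])[0].reshape(-1,2)
def tri(c1,u1,c2,u2):
    d1=ray(c1,u1)[0];d2=ray(c2,u2)[0];A=np.c_[d1,-d2]
    t=np.linalg.lstsq(A,c2["position"]-c1["position"],rcond=None)[0]
    a=c1["position"]+t[0]*d1;b=c2["position"]+t[1]*d2
    return (a+b)/2,np.linalg.norm(a-b)
def masks(c):
    f=c["frame"].astype(int);r,g,b=f[...,0],f[...,1],f[...,2]
    return dict(red=(r>1.8*g)&(r>1.8*b)&(r>60),blue=(b>1.5*g)&(b>1.6*r)&(b>60),green=(g>1.5*r)&(g>1.15*b)&(g>40))
def blobs(m,amin=30):
    n,l,st,ce=cv2.connectedComponentsWithStats(m.astype(np.uint8))
    return [(st[i,4],ce[i].round(1),l==i) for i in range(1,n) if st[i,4]>=amin]
E
python3 - <<'E'
from h import *
C={n:pickle.load(open(n+"0.pkl","rb")) for n in("scene","top")}
for n,c in C.items():
    for k,m in masks(c).items():
        for a,ce,mm in blobs(m):
            z={'green':.003}.get(k,.013 if a>300 else .03)
            print(n,k,a,ce,cast(c,ce,z)[0].round(4))
            if a>300:
                cn=cv2.findContours(mm.astype(np.uint8),0,1)[0][0]
                b=cv2.boxPoints(cv2.minAreaRect(cn)); print(b.round(1).tolist(),cast(c,b,z).round(3).tolist())
for n,x,y,w,h in(("top",160,230,170,120),("scene",300,180,240,150)):
    cv2.imwrite(f"pics/{n}_crop.png",np.clip(cv2.resize(C[n]["frame"][y:y+h,x:x+w,::-1],None,fx=800/w if w*600<h*800*1.01*1e9 and w/h>1.33 else 600/h,fy=800/w if w/h>1.33 else 600/h,interpolation=2)*1.5,0,255).astype(np.uint8))
E
```

```text
scene red 168 [320.4 260.7] [0.6003 0.0128 0.03  ]
scene red 699 [499.6 268.1] [0.4202 0.3115 0.013 ]
[[482.1000061035156, 276.5], [488.1000061035156, 252.8000030517578], [517.5, 260.1000061035156], [511.5, 283.8999938964844]] [[0.456, 0.289, 0.013], [0.398, 0.279, 0.013], [0.384, 0.335, 0.013], [0.442, 0.343, 0.013]]
scene blue 162 [370.3 214.4] [0.4501 0.0396 0.03  ]
scene blue 786 [495.  295.3] [0.4824 0.3254 0.013 ]
[[476.5, 304.1000061035156], [482.79998779296875, 278.70001220703125], [513.9000244140625, 286.5], [507.5, 311.8999938964844]] [[0.518, 0.303, 0.013], [0.46, 0.292, 0.013], [0.445, 0.349, 0.013], [0.503, 0.358, 0.013]]
scene green 4632 [238.7 189.1] [ 0.522  -0.2486  0.003 ]
[[183.5, 185.60000610351562], [222.89999389648438, 134.60000610351562], [293.6000061035156, 189.1999969482422], [254.1999969482422, 240.1999969482422]] [[0.579, -0.359, 0.003], [0.404, -0.387, 0.003], [0.458, -0.146, 0.003], [0.615, -0.137, 0.003]]
top red 441 [186.5 320.4] [0.418  0.3088 0.013 ]
[[174.5, 311.79998779296875], [195.10000610351562, 308.29998779296875], [198.5, 329.1000061035156], [1
[... 180 characters left out ...]
5.5], [191.3000030517578, 282.20001220703125], [194.5, 303.5], [173.3000030517578, 306.70001220703125]] [[0.502, 0.355, 0.013], [0.511, 0.303, 0.013], [0.46, 0.291, 0.013], [0.45, 0.344, 0.013]]
top blue 559 [  6.6 308.2] [0.4252 0.7912 0.013 ]
[[0.0, 329.0], [0.0, 288.0], [16.0, 288.0], [16.0, 329.0]] [[0.371, 0.806, 0.013], [0.476, 0.816, 0.013], [0.478, 0.769, 0.013], [0.374, 0.759, 0.013]]
top green 4861 [419.4 287. ] [ 0.5166 -0.2559  0.003 ]
[[375.20001220703125, 310.6000061035156], [386.29998779296875, 249.1999969482422], [464.0, 263.3999938964844], [452.8999938964844, 324.70001220703125]] [[0.457, -0.148, 0.003], [0.608, -0.173, 0.003], [0.578, -0.368, 0.003], [0.426, -0.339, 0.003]]
```

```bash
ls pics
```

```text
scene0.png
scene_crop.png
top0.png
top_crop.png
```

View pics/top_crop.png

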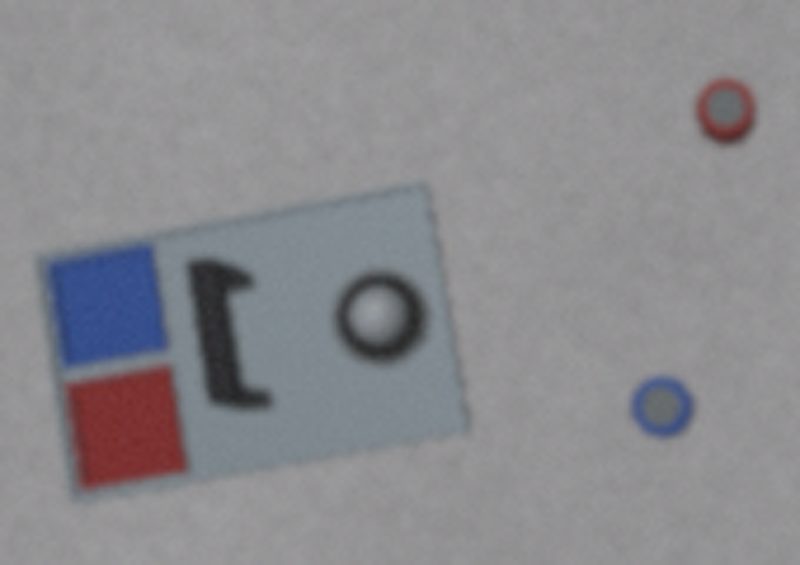

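View pics/scene_crop.png

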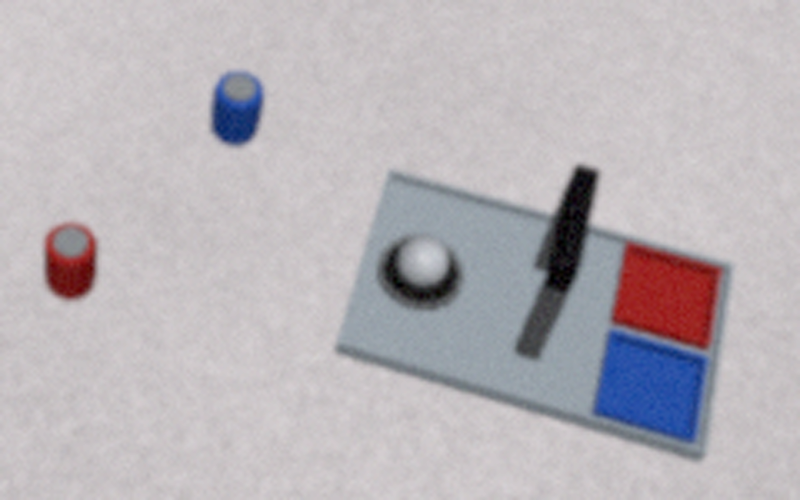

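```bash
python3 - <<'E'
from h import *
C={n:pickle.load(open(n+"0.pkl","rb")) for n in("scene","top")}
t=lambda u:np.array(u)*170/800+[160,230]
s=lambda u:np.array(u)*.3+[300,180]
for n,a,b in(("red",(726,107),(71,240)),("blue",(662,407),(239,88))):
    print(n,cast(C["top"],t(a),.042),cast(C["scene"],s(b),.042),tri(C["top"],t(a),C["scene"],s(b)))
for z in(.012,):
  p=cast(C["top"],t([(40,256),(428,184),(470,430),(76,498)]),z);q=cast(C["scene"],s([(702,455),(338,347),(391,173),(729,265)]),z)
  for p in(p,q): print(p.round(4),p.mean(0),np.linalg.norm(np.roll(p,-1,0)-p,axis=1), np.degrees(np.arctan2(*(p[0]+p[1]-p[2]-p[3])[1::-1])))
# handle check: predicted bar in images
o=np.array([.4655,.2487,0]);Rz=R.from_euler('z',.22)
for n,c in C.items():
    im=c["frame"][:,:,::-1].copy()*1
    im=np.clip(im*1.5,0,255).astype(np.uint8)
    x0,y0,w,h=(160,230,170,120) if n=="top" else (300,180,240,150)
    k=800/w
    big=cv2.resize(im[y0:y0+h,x0:x0+w],None,fx=k,fy=k,interpolation=2)
    P=o+Rz.apply([[sx*.035,sy*.007,.102] for sx,sy in((1,1),(1,-1),(-1,-1),(-1,1))]+[[sx*.066,sy*.105,.012] for sx,sy in((1,1),(1,-1),(-1,-1),(-1,1))])
    u=((proj(c,P)+.5-[x0,y0])*k-.5).astype(int)
    cv2.polylines(big,[u[:4]],1,(0,255,255),1);cv2.polylines(big,[u[4:]],1,(0,255,0),1)
    cv2.imwrite(f"pics/{n}_chk.png",big)
E
```

```text
red [[0.58841883 0.00334982 0.042     ]] [[0.58915361 0.00782021 0.042     ]] (array([0.58807542, 0.00503175, 0.03876811]), np.float64(0.003643327300875354))
blue [[0.43602091 0.03072395 0.042     ]] [[0.43918852 0.0356986  0.042     ]] (array([0.4355609 , 0.03243854, 0.03633069]), np.float64(0.0032464971754709027))
[[0.5041 0.3596 0.012 ]
 [0.5483 0.1572 0.012 ]
 [0.4223 0.1298 0.012 ]
 [0.3797 0.3326 0.012 ]] [0.4636072  0.24478574 0.012     ] [0.20720423 0.12895905 0.20722989 0.12725963] 12.259641574711459
[[0.5085 0.3657 0.012 ]
 [0.5534 0.1651 0.012 ]
 [0.4257 0.1373 0.012 ]
 [0.3801 0.3367 0.012 ]] [0.46690701 0.25119243 0.012     ] [0.20562806 0.13066501 0.20457798 0.1316855 ] 12.50619265498461
```

View pics/top_chk.png

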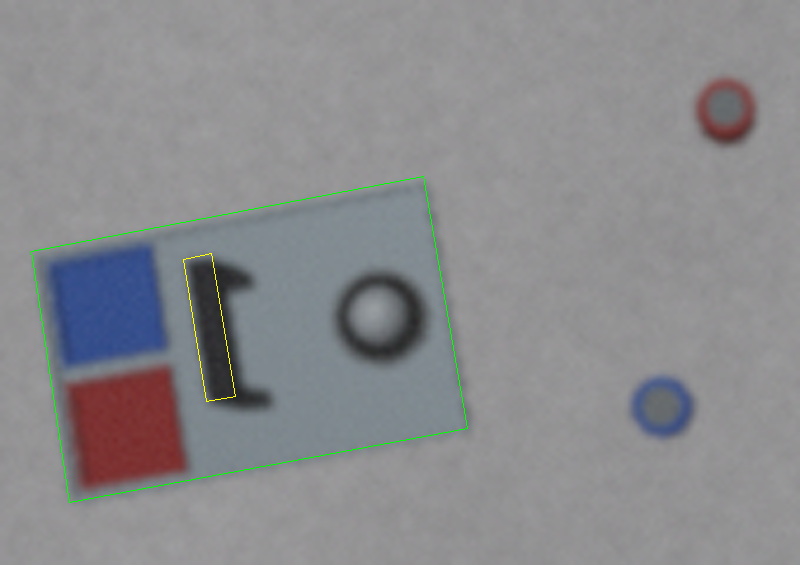

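View pics/scene_chk.png

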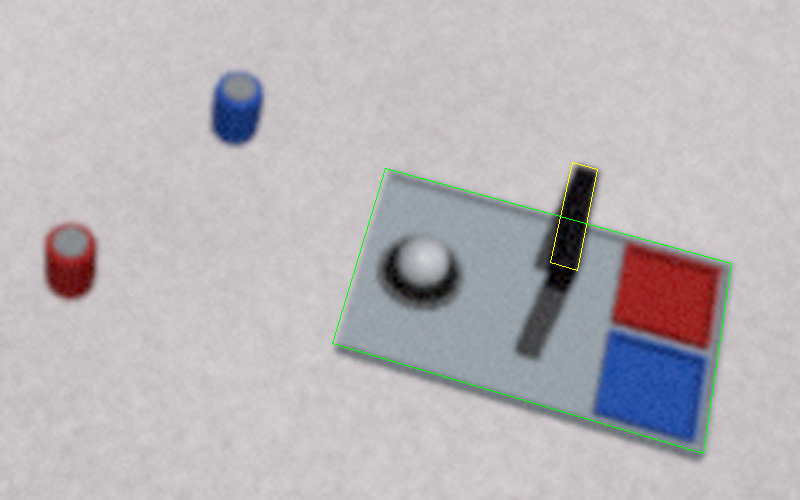

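```bash
cat >> h.py <<'E'
YAW=0.22
def target_R(cur):
    a=np.array([-np.sin(YAW),np.cos(YAW),0]); best=None
    for s in(1,-1):
        y=s*a;z=np.array([0,0,-1.]);x=np.cross(y,z)
        T=R.from_matrix(np.c_[x,y,z]); d=(cur.inv()*T)
        if best is None or d.magnitude()<best[1].magnitude(): best=(T,d)
    return best
def plan(pts,show=True):
    from plant import get_state
    s=get_state();cur=R.from_quat(s["tcp_rot"]);T,d=target_R(cur)
    print("t",round(s["time"],2),"tcp",s["eef_pos"].round(4),"q",s["qpos"].round(2),"F",s["contact_force"].round(2),"open",round(s["opening"],3))
    print("turn",d.as_rotvec().round(4))
    for p in pts: print(p,"shift",cur.inv().apply(np.array(p)-s["eef_pos"]).round(4))
E
python3 - <<'E'
from h import *
plan([(.588,.0055,.12),(.588,.0055,.011),(.437,.033,.12)])
E
```

```text
t 0.1 tcp [0.1783 0.6504 0.2034] q [ 1.15  0.29  1.58 -0.    1.28 -0.15] F [-0.26 -0.48  0.79] open 1.002
turn [-0.002  -0.0008 -0.4878]
(0.588, 0.0055, 0.12) shift [-0.5657 -0.5133  0.0843]
(0.588, 0.0055, 0.011) shift [-0.5658 -0.5131  0.1933]
(0.437, 0.033, 0.12) shift [-0.4128 -0.5267  0.0843]
```

Emit:
arm_command(steps=[[[-0.002,-0.001,-0.488],[-0.565,-0.513,0.03],1],[[-0.002,-0.001,-0.488],[-0.565,-0.513,0.03],1],[[-0.002,-0.001,-0.488],[-0.565,-0.513,0.03],1],[[-0.002,-0.001,-0.488],[-0.565,-0.513,0.03],1],[[-0.002,-0.001,-0.488],[-0.565,-0.513,0.03],1],[[-0.002,-0.001,-0.488],[-0.565,-0.513,0.03],1],[[-0.002,-0.001,-0.488],[-0.565,-0.513,0.03],1],[[-0.002,-0.001,-0.488],[-0.565,-0.513,0.03],1],[[-0.002,-0.001,-0.488],[-0.565,-0.513,0.03],1],[[-0.002,-0.001,-0.488],[-0.565,-0.513,0.03],1],[[-0.002,-0.001,-0.488],[-0.565,-0.513,0.03],1],[[-0.002,-0.001,-0.488],[-0.565,-0.513,0.03],1]], force=25)

```text
time: 1.6
eef_pos: [0.5798, 0.017, 0.1744]
tcp_rot: [-0.11, 0.994, 0.0, -0.0]
contact_force: [-0.0, 0.4, -0.4]
opening: 1.001
```

```bash
python3 - <<'E'
from h import *
plan([(.588,.0055,.10),(.588,.0055,.011)])
E
```

```text
t 1.6 tcp [0.5798 0.017  0.1744] q [-0.15  0.11  1.84  0.    1.19 -1.94] F [-0.    0.39 -0.35] open 1.001
turn [ 0.0004 -0.0002 -0.0001]
(0.588, 0.0055, 0.1) shift [-0.0055 -0.013   0.0744]
(0.588, 0.0055, 0.011) shift [-0.0055 -0.0131  0.1634]
```

Emit:
arm_command(steps=[[[0,0,0],[-0.0055,-0.013,0.05],1],[[0,0,0],[-0.0055,-0.013,0.09],1],[[0,0,0],[-0.0055,-0.013,0.125],1],[[0,0,0],[-0.0055,-0.013,0.15],1],[[0,0,0],[-0.0055,-0.013,0.163],1],[[0,0,0],[-0.0055,-0.013,0.163],1]])

```text
time: 2.35
eef_pos: [0.5872, 0.0057, 0.0104]
tcp_rot: [-0.11, 0.994, 0.0, -0.001]
contact_force: [-0.1, 1.0, 0.8]
opening: 1.003
```

```bash
python3 - <<'E'
from h import *
from plant import *
plan([(.588,.0055,.011)])
c=read_camera("scene");cv2.imwrite("pics/s1.png",cv2.resize(c["frame"][160:340,200:440,::-1],(800,600),interpolation=2))
E
```

```text
t 2.35 tcp [0.5872 0.0057 0.0104] q [-0.16  0.33  1.91  0.    0.9  -1.95] F [-0.09  1.    0.82] open 1.003
turn [ 0.0012 -0.0023 -0.0001]
(0.588, 0.0055, 0.011) shift [-0.0008 -0.0004 -0.0006]
```

View pics/s1.png

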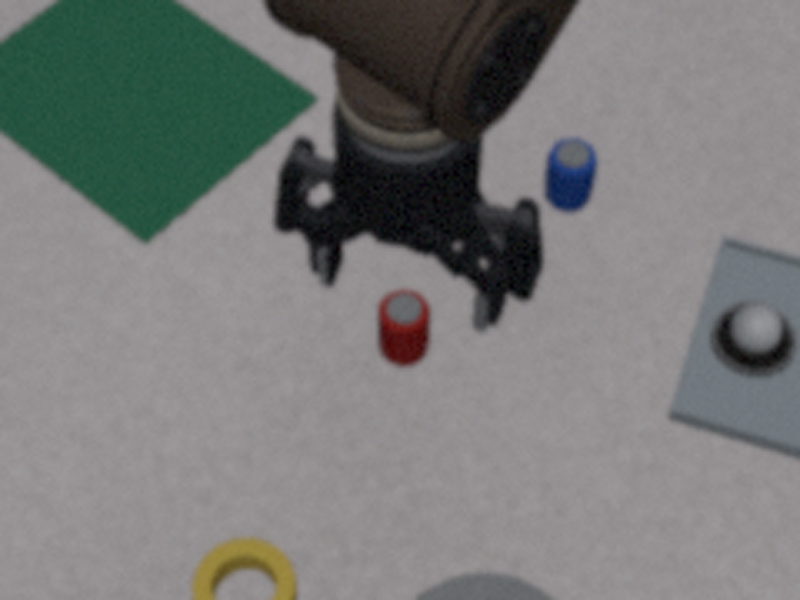

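```bash
python3 - <<'E'
from h import *
from plant import *
c=read_camera("scene")
f=lambda p:((proj(c,p)-[200,160])*3.333).round(0)
s=get_state();T=R.from_quat(s["tcp_rot"])
for z in (0,-.013,-.03):
  print(f(s["eef_pos"]+T.apply([[0,-.0425,z],[0,.0425,z],[0,-.057,z],[0,.057,z],[-.011,.05,z],[.011,.05,z],[-.011,-.05,z],[.011,-.05,z]])).tolist())
for z in(0,.042): print(f([[.588,.0055,z]]))
m=masks(c)["red"]
for a,ce,mm in blobs(m): print(a,ce)
t=read_camera("top");cv2.imwrite("pics/t1.png",cv2.resize(t["frame"][190:340,220:420,::-1],(800,600),interpolation=2))
E
```

```text
[[333.0, 312.0], [470.0, 353.0], [311.0, 306.0], [493.0, 360.0], [476.0, 372.0], [488.0, 342.0], [315.0, 323.0], [328.0, 294.0]]
[[333.0, 300.0], [471.0, 341.0], [310.0, 293.0], [494.0, 348.0], [477.0, 360.0], [489.0, 329.0], [314.0, 311.0], [328.0, 282.0]]
[[332.0, 284.0], [472.0, 325.0], [309.0, 277.0], [496.0, 332.0], [478.0, 344.0], [490.0, 313.0], [313.0, 295.0], [327.0, 265.0]]
[[402. 343.]]
[[402. 303.]]
161 [320.6 260.9]
696 [499.6 268.1]
```

View pics/t1.png

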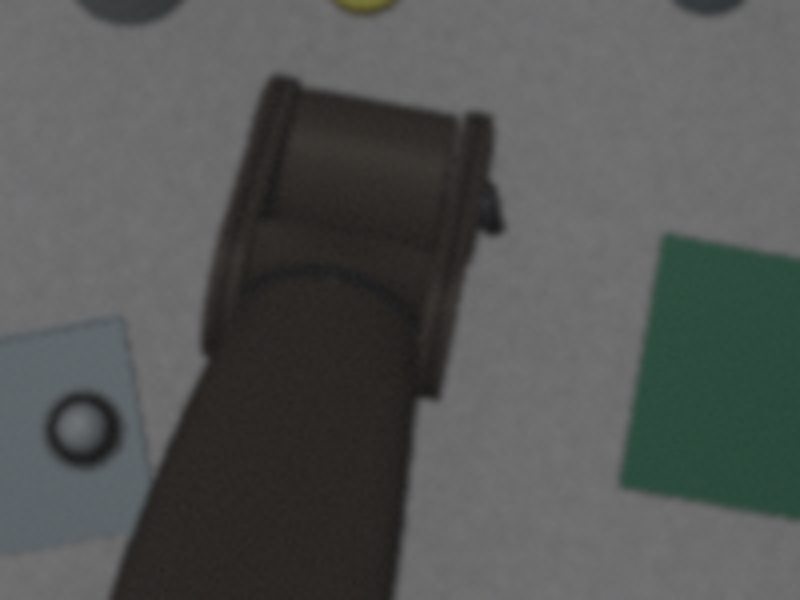

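Emit:
arm_command(steps=[[[0,0,0],[0,0,0],0.0],[[0,0,0],[0,0,0],0.0],[[0,0,0],[0,0,0],0.0],[[0,0,0],[0,0,0],0.0]])

```text
time: 3.0
eef_pos: [0.5891, 0.0054, 0.0129]
tcp_rot: [-0.11, 0.994, -0.0, 0.001]
contact_force: [0.6, -0.5, 0.2]
opening: 0.5
```

```bash
python3 - <<'E'
from h import *
from plant import *
plan([(.588,.0055,.011)])
c=read_camera("scene");cv2.imwrite("pics/s2.png",cv2.resize(c["frame"][220:280,280:360,::-1],(800,600),interpolation=2))
f=lambda p:((proj(c,p)+.5-[280,220])*10).round(0)
s=get_state();T=R.from_quat(s["tcp_rot"])
for z in (0,-.01,-.02,-.03):
  print(f(s["eef_pos"]+T.apply([[0,-.021,z],[0,.021,z]])).tolist())
E
```

```text
t 3.0 tcp [0.5891 0.0054 0.0129] q [-0.16  0.33  1.91  0.    0.9  -1.95] F [ 0.63 -0.47  0.19] open 0.5
turn [-0.0006  0.0022 -0.    ]
(0.588, 0.0055, 0.011) shift [0.0011 0.0003 0.0019]
[[307.0, 372.0], [509.0, 433.0]]
[[306.0, 344.0], [510.0, 405.0]]
[[305.0, 315.0], [511.0, 376.0]]
[[305.0, 286.0], [512.0, 347.0]]
```

View pics/s2.png

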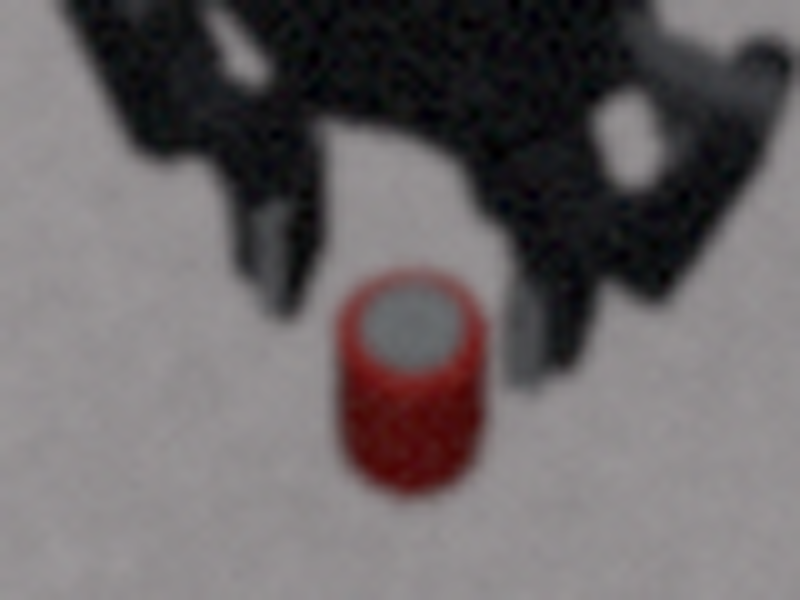

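Emit:
arm_command(steps=[[[0,0,0],[0,0,0.006],0.0],[[0,0,0],[0,0,0.006],-1],[[0,0,0],[0,0,0.006],-1],[[0,0,0],[0,0,0.006],-1],[[0,0,0],[0,0,0.006],-1],[[0,0,0],[0,0,0.006],-1]], force=25)

```text
time: 3.8
eef_pos: [0.5891, 0.0054, 0.0069]
tcp_rot: [-0.11, 0.994, -0.0, 0.001]
contact_force: [-0.5, 0.2, -0.0]
opening: 0.333
```

```bash
python3 - <<'E'
from h import *
from plant import *
plan([(.588,.0055,.011)])
c=read_camera("scene");cv2.imwrite("pics/s3.png",cv2.resize(c["frame"][220:280,280:360,::-1],(800,600),interpolation=2))
E
```

```text
t 3.8 tcp [0.5891 0.0054 0.0069] q [-0.16  0.34  1.91  0.    0.89 -1.95] F [-0.46  0.23 -0.03] open 0.333
turn [-0.0006  0.0022 -0.    ]
(0.588, 0.0055, 0.011) shift [ 0.0011  0.0003 -0.0041]
```

View pics/s3.png

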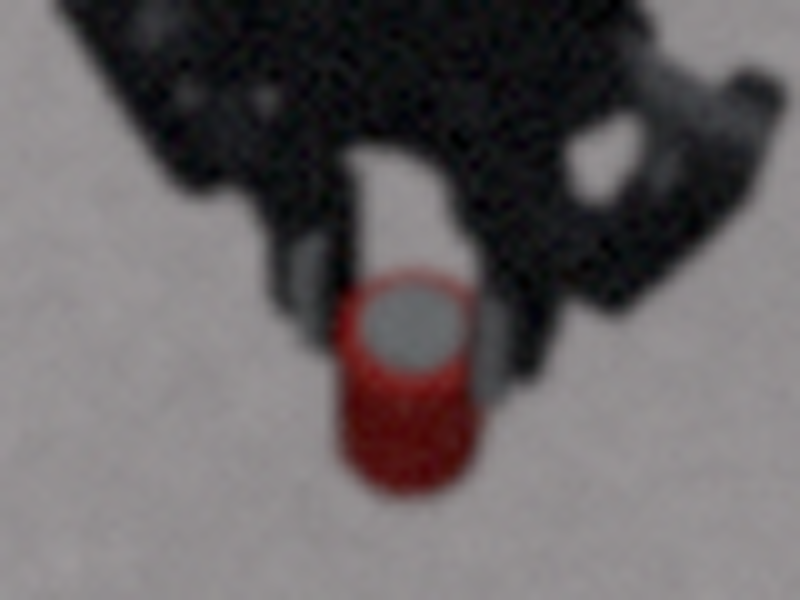

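Emit:
arm_command(steps=[[[0,0,0],[0,0,-0.015],-1],[[0,0,0],[0,0,-0.045],-1],[[0,0,0],[0,0,-0.09],-1],[[0,0,0],[0,0,-0.13],-1],[[0,0,0],[0,0,-0.14],-1],[[0,0,0],[0,0,-0.14],-1]])

```text
time: 4.6
eef_pos: [0.5891, 0.0054, 0.1477]
tcp_rot: [-0.11, 0.994, -0.0, 0.002]
contact_force: [-0.6, 0.8, -1.4]
opening: 0.326
```

```bash
python3 - <<'E'
from h import *
from plant import *
o=np.array([.4655,.2487,0]);r=o+R.from_euler('z',.22).apply([-.032,.07,0])
print(r)
plan([(r[0],r[1],.147),(r[0],r[1],.014)])
c=read_camera("scene");cv2.imwrite("pics/s4.png",cv2.resize(c["frame"][180:270,260:380,::-1],(800,600),interpolation=2))
s=get_state();f=lambda p:((proj(c,p)+.5-[260,180])*6.667).round(0)
print(f(s["eef_pos"]+[0,0,-.009]),f(s["eef_pos"]+[0,0,.033]))
E
```

```text
[0.41899521 0.31002947 0.        ]
t 4.6 tcp [0.5891 0.0054 0.1477] q [-0.16  0.15  1.85  0.    1.14 -1.95] F [-0.59  0.85 -1.44] open 0.326
turn [-0.0012  0.0037  0.    ]
(np.float64(0.4189952080057598), np.float64(0.31002947351455457), 0.147) shift [ 9.950e-02  3.344e-01 -1.000e-04]
(np.float64(0.4189952080057598), np.float64(0.31002947351455457), 0.014) shift [0.1    0.3345 0.1329]
[[409. 276.]] [[409. 175.]]
```

View pics/s4.png

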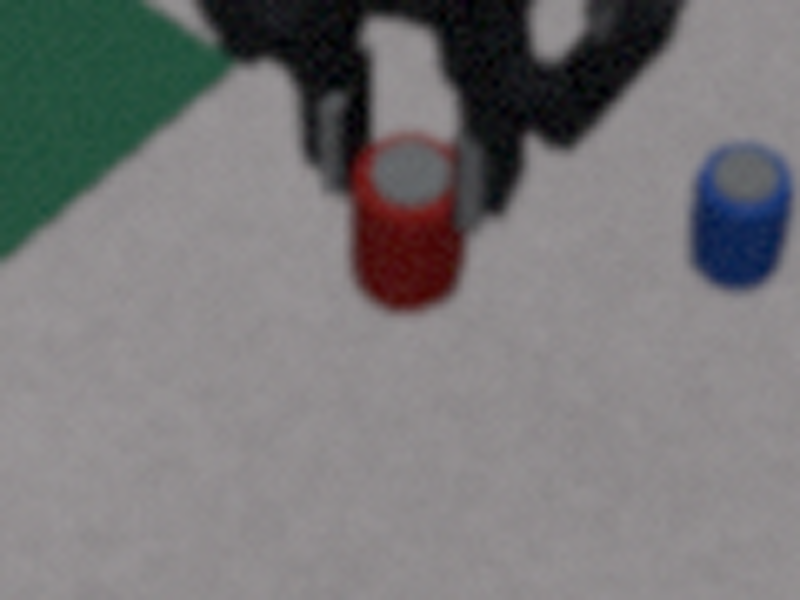

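Emit:
arm_command(steps=[[[0,0.002,0],[0.009,0.03,0],-1],[[0,0.004,0],[0.027,0.09,0],-1],[[-0.001,0.004,0],[0.045,0.15,0],-1],[[-0.001,0.004,0],[0.063,0.21,0],-1],[[-0.001,0.004,0],[0.081,0.27,0],-1],[[-0.001,0.004,0],[0.093,0.315,0],-1],[[-0.001,0.004,0],[0.1,0.334,0],-1],[[-0.001,0.004,0],[0.1,0.334,0.03],-1],[[-0.001,0.004,0],[0.1,0.334,0.06],-1],[[-0.001,0.004,0],[0.1,0.334,0.085],-1],[[-0.001,0.004,0],[0.1,0.334,0.1],-1],[[-0.001,0.004,0],[0.1,0.334,0.1],-1]])

```text
time: 6.15
eef_pos: [0.4161, 0.3089, 0.0436]
tcp_rot: [-0.11, 0.994, -0.001, -0.004]
contact_force: [0.0, -0.7, 0.4]
opening: 0.33
```

```bash
python3 - <<'E'
from h import *
from plant import *
plan([(.419,.310,.014)])
c=read_camera("scene");cv2.imwrite("pics/s5.png",cv2.resize(c["frame"][180:330,380:580,::-1],(800,600),interpolation=2))
E
```

```text
t 6.15 tcp [0.4161 0.3089 0.0436] q [ 0.44  0.14  2.07  0.    0.94 -1.35] F [ 0.01 -0.73  0.4 ] open 0.33
turn [-0.0002 -0.0079 -0.0001]
(0.419, 0.31, 0.014) shift [-0.0034  0.0005  0.0296]
```

View pics/s5.png

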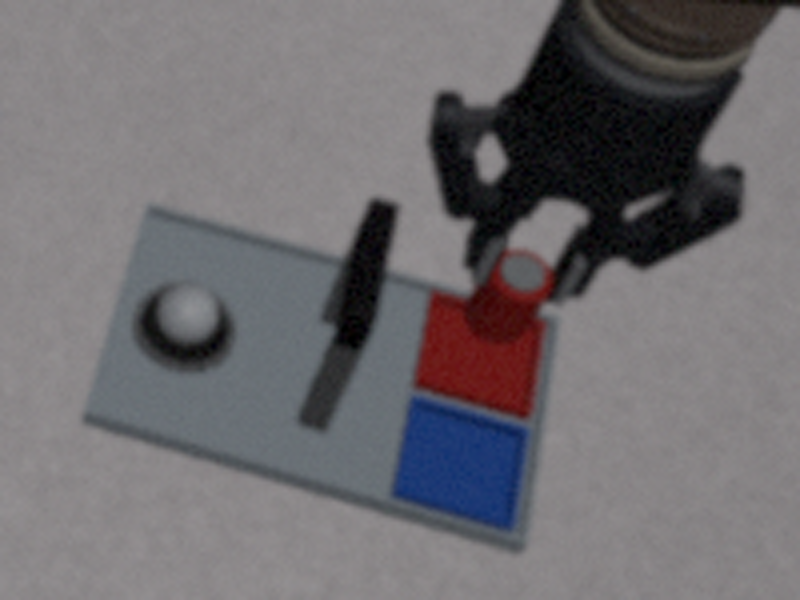

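Emit:
arm_command(steps=[[[0,-0.007,0],[-0.003,0.003,0.012],-1],[[0,-0.007,0],[-0.003,0.003,0.022],-1],[[0,-0.007,0],[-0.003,0.003,0.028],-1],[[0,-0.007,0],[-0.003,0.003,0.029],-1]])

```text
time: 6.7
eef_pos: [0.4189, 0.3128, 0.0154]
tcp_rot: [-0.11, 0.994, 0.0, 0.0]
contact_force: [-1.4, -0.4, -0.4]
opening: 0.335
```

```bash
python3 - <<'E'
from h import *
from plant import *
plan([(.419,.310,.014)])
c=read_camera("scene");cv2.imwrite("pics/s6.png",cv2.resize(c["frame"][180:330,380:580,::-1],(800,600),interpolation=2))
E
```

```text
t 6.7 tcp [0.4189 0.3128 0.0154] q [ 0.45  0.2   2.07  0.    0.87 -1.34] F [-1.4  -0.42 -0.44] open 0.335
turn [ 0.0002  0.0009 -0.0001]
(0.419, 0.31, 0.014) shift [ 0.0005 -0.0027  0.0014]
```

View pics/s6.png

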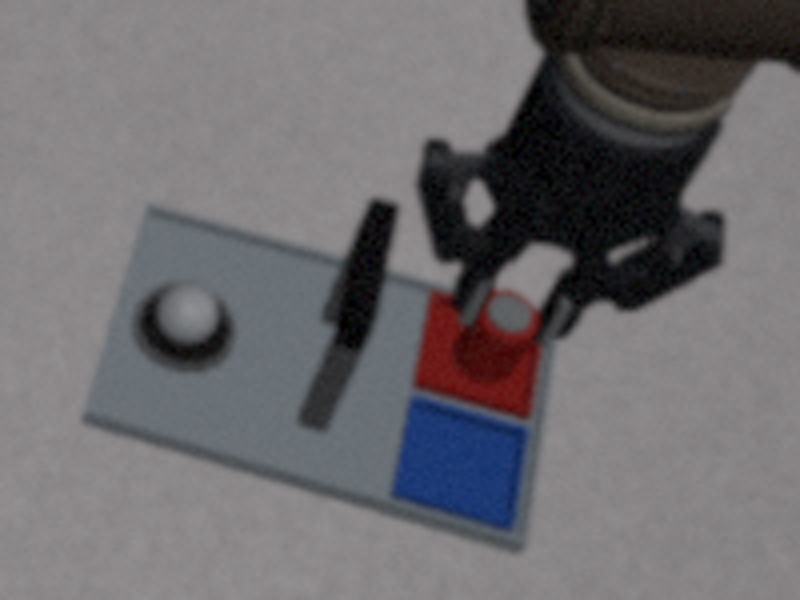

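Emit:
arm_command(steps=[[[0,0,0],[0,0,0.0015],-1],[[0,0,0],[0,0,0.0015],0.0],[[0,0,0],[0,0,0.0015],0.0],[[0,0,0],[0,0,0.0015],0.0],[[0,0,0],[0,0,-0.02],0.0],[[0,0,0],[0,0,-0.06],0.0],[[0,0,0],[0,0,-0.11],0.0],[[0,0,0],[0,0,-0.13],0.0]])

```text
time: 7.75
eef_pos: [0.4207, 0.3137, 0.1497]
tcp_rot: [-0.11, 0.994, 0.001, 0.004]
contact_force: [-0.1, 0.9, -0.0]
opening: 0.501
```

```bash
python3 - <<'E'
from h import *
from plant import *
plan([(.437,.033,.14),(.437,.033,.006)])
c=read_camera("scene");cv2.imwrite("pics/s7.png",cv2.resize(c["frame"][180:330,340:540,::-1],(800,600),interpolation=2))
E
```

```text
t 7.75 tcp [0.4207 0.3137 0.1497] q [ 0.45  0.    2.    0.    1.13 -1.34] F [-0.15  0.92 -0.05] open 0.501
turn [ 0.0018  0.0075 -0.0001]
(0.437, 0.033, 0.14) shift [ 0.0454 -0.2775  0.0088]
(0.437, 0.033, 0.006) shift [ 0.0464 -0.2777  0.1428]
```

View pics/s7.png

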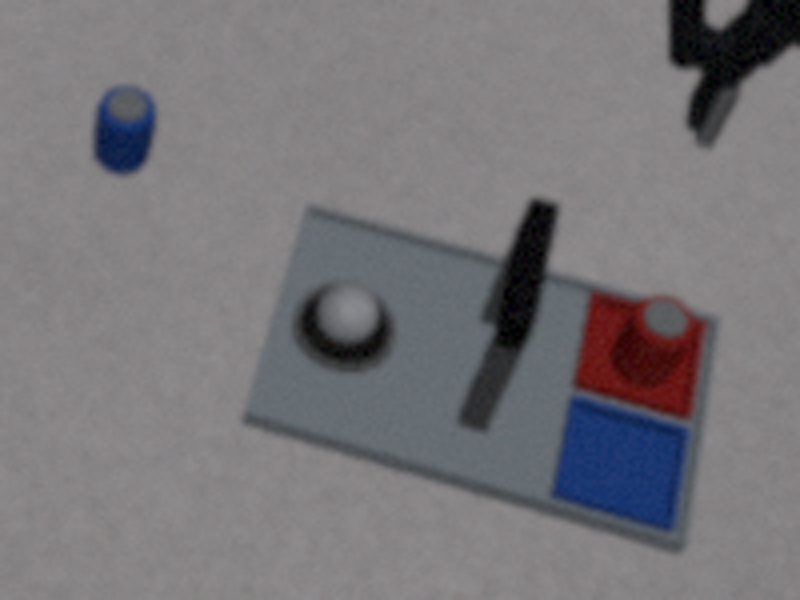

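Emit:
arm_command(steps=[[[0.001,0.004,0],[0.007,-0.04,0],0.5],[[0.002,0.007,0],[0.017,-0.1,0],0.5],[[0.002,0.007,0],[0.027,-0.16,0],0.5],[[0.002,0.007,0],[0.037,-0.22,0.01],0.5],[[0.002,0.007,0],[0.045,-0.27,0.03],0.5],[[0.002,0.007,0],[0.046,-0.2775,0.07],0.5],[[0.002,0.007,0],[0.046,-0.2775,0.1],0.5],[[0.002,0.007,0],[0.046,-0.2775,0.125],0.5],[[0.002,0.007,0],[0.046,-0.2775,0.138],0.5],[[0.002,0.007,0],[0.046,-0.2775,0.142],0.5],[[0.002,0.007,0],[0.046,-0.2775,0.142],0.5]])

```text
time: 9.18
eef_pos: [0.4391, 0.034, 0.0087]
tcp_rot: [-0.11, 0.994, 0.0, 0.002]
contact_force: [-0.3, -0.1, 0.3]
opening: 0.753
```

```bash
python3 - <<'E'
from h import *
from plant import *
plan([(.4375,.033,.007)])
c=read_camera("scene");cv2.imwrite("pics/s8.png",cv2.resize(c["frame"][165:255,310:430,::-1],(800,600),interpolation=2))
E
```

```text
t 9.18 tcp [0.4391 0.034  0.0087] q [-0.15  0.04  2.27  0.    0.83 -1.95] F [-0.25 -0.13  0.27] open 0.753
turn [0.0001 0.0038 0.0003]
(0.4375, 0.033, 0.007) shift [ 0.0017 -0.0006  0.0017]
```

View pics/s8.png

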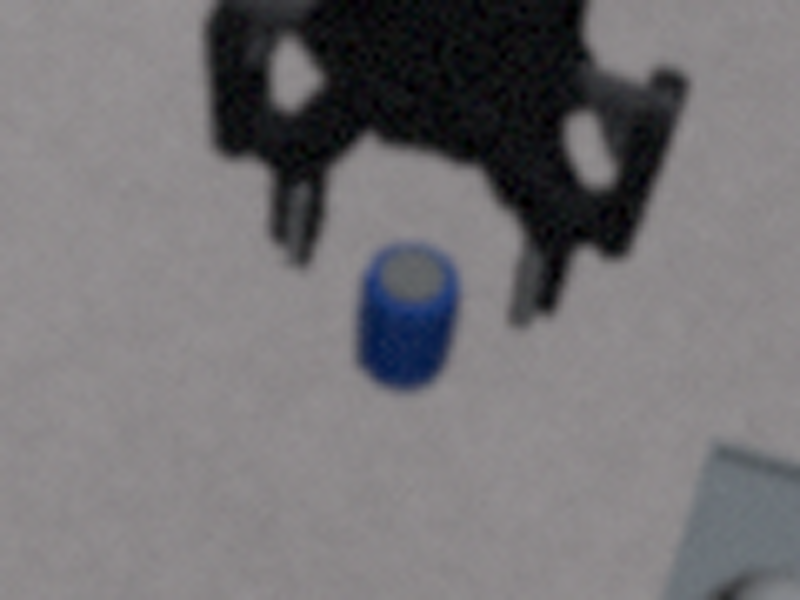

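Blue knob at about (412,310) sits centred between the fingertips at (295,262) and (520,322), as for red. Close on it and lift.

Emit:
arm_command(steps=[[[0,0.003,0],[0.001,0,0.002],0.0],[[0,0.003,0],[0.001,0,0.002],-1],[[0,0.003,0],[0.001,0,0.002],-1],[[0,0.003,0],[0.001,0,0.002],-1],[[0,0.003,0],[0.001,0,0.002],-1],[[0,0.003,0],[0.001,0,0.002],-1],[[0,0.003,0],[0.001,0,-0.015],-1],[[0,0.003,0],[0.001,0,-0.045],-1],[[0,0.003,0],[0.001,0,-0.09],-1],[[0,0.003,0],[0.001,0,-0.13],-1],[[0,0.003,0],[0.001,0,-0.14],-1],[[0,0.003,0],[0.001,0,-0.14],-1]])

```text
time: 10.72
eef_pos: [0.4375, 0.0336, 0.1485]
tcp_rot: [-0.11, 0.994, -0.0, 0.001]
contact_force: [-0.8, 0.6, -0.8]
opening: 0.33
```

```bash
python3 - <<'E'
from h import *
from plant import *
o=np.array([.4655,.2487,0]);r=o+R.from_euler('z',.22).apply([.032,.072,0])
print(r)
plan([(r[0],r[1],.147),(r[0],r[1],.014)])
c=read_camera("scene");cv2.imwrite("pics/s9.png",cv2.resize(c["frame"][105:255,310:510,::-1],(800,600),interpolation=2))
E
```

```text
[0.48101619 0.32594796 0.        ]
t 10.72 tcp [0.4375 0.0336 0.1485] q [-0.16 -0.2   2.19  0.    1.15 -1.95] F [-0.82  0.55 -0.85] open 0.33
turn [-0.0002  0.0014  0.0003]
(np.float64(0.4810161855167568), np.float64(0.3259479642903914), 0.147) shift [-0.1063  0.2758  0.0016]
(np.float64(0.4810161855167568), np.float64(0.3259479642903914), 0.014) shift [-0.1061  0.2758  0.1346]
```

View pics/s9.png

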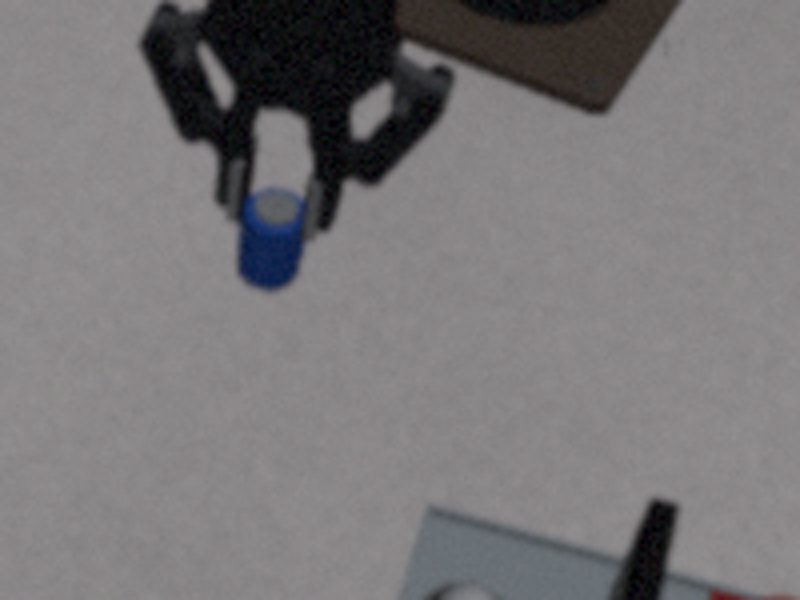

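Emit:
arm_command(steps=[[[0,0.001,0],[-0.015,0.04,0],-1],[[0,0.001,0],[-0.037,0.095,0],-1],[[0,0.001,0],[-0.058,0.15,0],-1],[[0,0.001,0],[-0.079,0.205,0],-1],[[0,0.001,0],[-0.098,0.255,0],-1],[[0,0.001,0],[-0.106,0.276,0],-1],[[0,0.001,0],[-0.106,0.276,0.02],-1],[[0,0.001,0],[-0.106,0.276,0.05],-1],[[0,0.001,0],[-0.106,0.276,0.08],-1],[[0,0.001,0],[-0.106,0.276,0.1],-1],[[0,0.001,0],[-0.106,0.276,0.105],-1]])

```text
time: 12.15
eef_pos: [0.4783, 0.3244, 0.0399]
tcp_rot: [-0.109, 0.994, -0.001, -0.003]
contact_force: [0.9, 0.1, -0.2]
opening: 0.328
```

```bash
python3 - <<'E'
from h import *
from plant import *
plan([(.481,.326,.015)])
c=read_camera("scene");cv2.imwrite("pics/s10.png",cv2.resize(c["frame"][195:345,380:580,::-1],(800,600),interpolation=2))
E
```

```text
t 12.15 tcp [0.4783 0.3244 0.0399] q [ 0.42  0.27  1.92  0.    0.95 -1.37] F [ 0.94  0.11 -0.2 ] open 0.328
turn [-0.0005 -0.0064 -0.0011]
(0.481, 0.326, 0.015) shift [-0.0032  0.001   0.0249]
```

View pics/s10.png

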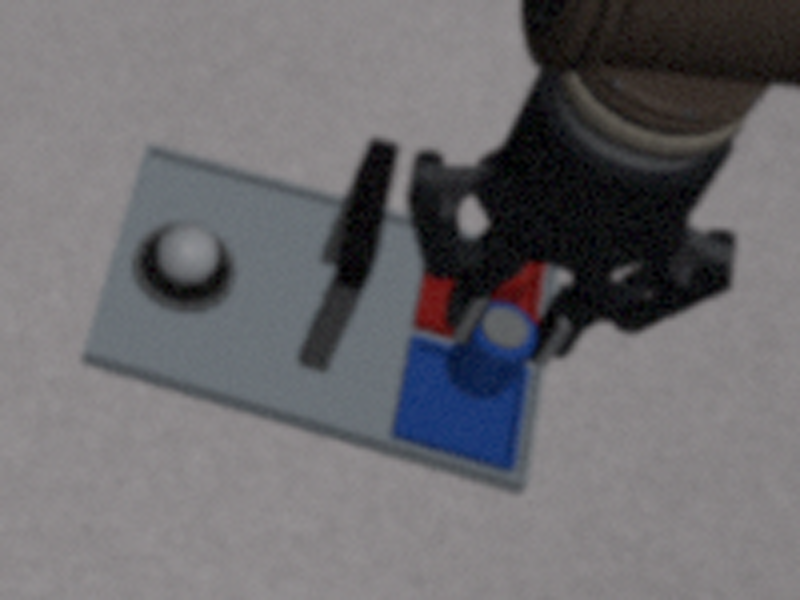

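Emit:
arm_command(steps=[[[0,-0.006,-0.001],[-0.003,0.002,0.01],-1],[[0,-0.006,-0.001],[-0.003,0.002,0.02],-1],[[0,-0.006,-0.001],[-0.003,0.002,0.025],-1],[[0,-0.006,-0.001],[-0.003,0.002,0.0265],-1],[[0,-0.006,-0.001],[-0.003,0.002,0.0265],-1]])

```text
time: 12.82
eef_pos: [0.4815, 0.3276, 0.0144]
tcp_rot: [-0.11, 0.994, 0.0, 0.001]
contact_force: [-1.1, 1.1, 0.3]
opening: 0.326
```

```bash
python3 - <<'E'
from h import *
from plant import *
plan([(.481,.326,.014)])
c=read_camera("scene");cv2.imwrite("pics/s11.png",cv2.resize(c["frame"][195:345,380:580,::-1],(800,600),interpolation=2))
E
```

```text
t 12.82 tcp [0.4815 0.3276 0.0144] q [ 0.42  0.31  1.93 -0.    0.9  -1.37] F [-1.1   1.08  0.33] open 0.326
turn [-0.      0.0017  0.0003]
(0.481, 0.326, 0.014) shift [ 0.0008 -0.0015  0.0004]
```

View pics/s11.png

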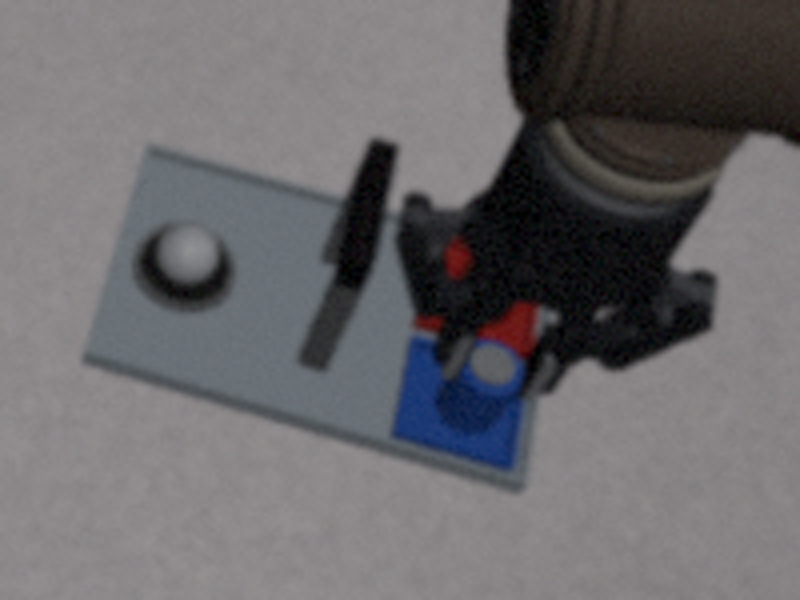

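Emit:
arm_command(steps=[[[0,0,0],[0,0,0.001],-1],[[0,0,0],[0,0,0.001],0.0],[[0,0,0],[0,0,0.001],0.0],[[0,0,0],[0,0,0.001],0.0],[[0,0,0],[0,0,-0.02],0.0],[[0,0,0],[0,0,-0.06],0.0],[[0,0,0],[0,0,-0.11],0.0],[[0,0,0],[0,0,-0.14],0.0],[[0,0,0],[-0.01,0.06,-0.14],0.0],[[0,0,0],[-0.02,0.12,-0.14],0.0],[[0,0,0],[-0.02,0.14,-0.14],0.0]])

```text
time: 14.25
eef_pos: [0.4695, 0.4712, 0.1545]
tcp_rot: [-0.111, 0.994, 0.0, 0.001]
contact_force: [0.1, 0.0, 0.0]
opening: 0.498
```

```bash
python3 - <<'E'
from h import *
from plant import *
plan([(.4655,.2487,.15)])
C={n:read_camera(n) for n in("scene","top")}
for n,c in C.items():
    pickle.dump(c,open(n+"1.pkl","wb"))
    x0,y0=(160,230) if n=="top" else (380,195)
    cv2.imwrite(f"pics/{n}_12.png",np.clip(cv2.resize(c["frame"][y0:y0+(120 if n=="top" else 150),x0:x0+(160 if n=="top" else 200),::-1],(800,600),interpolation=2)*1.4,0,255))
E
```

```text
t 14.25 tcp [0.4695 0.4712 0.1545] q [ 0.64  0.31  1.65 -0.    1.19 -1.16] F [0.14 0.02 0.02] open 0.498
turn [0.0005 0.0023 0.0028]
(0.4655, 0.2487, 0.15) shift [ 0.0531 -0.2161  0.0043][ WARN:0@0.902] global loadsave.cpp:1063 imwrite_ Unsupported depth image for selected encoder is fallbacked to CV_8U.
```

View pics/scene_12.png

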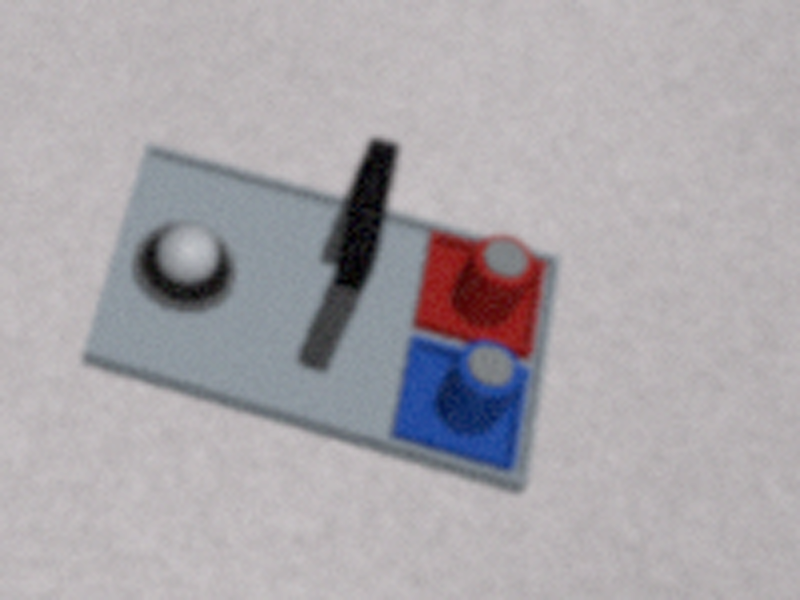

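View pics/top_12.png

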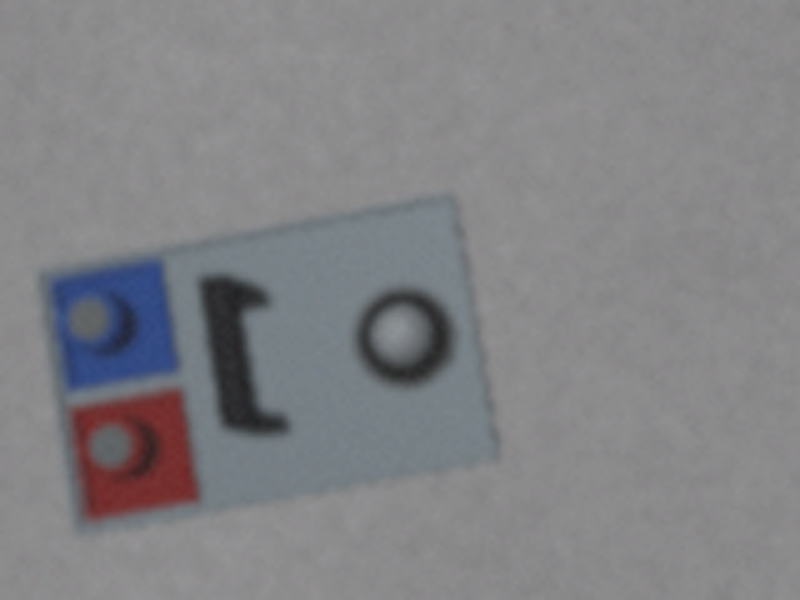

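Emit:
arm_command(steps=[[[0,0.002,0.003],[0.01,-0.04,0],0.2],[[0,0.002,0.003],[0.024,-0.1,0],0.2],[[0,0.002,0.003],[0.038,-0.155,0],0.2],[[0,0.002,0.003],[0.049,-0.2,0],0.2],[[0,0.002,0.003],[0.053,-0.216,0],0.2],[[0,0.002,0.003],[0.053,-0.216,0],0.2],[[0,0.002,0.003],[0.053,-0.216,0.02],0.2],[[0,0.002,0.003],[0.053,-0.216,0.04],0.2],[[0,0.002,0.003],[0.053,-0.216,0.045],0.2]])

```text
time: 15.48
eef_pos: [0.4643, 0.2483, 0.1075]
tcp_rot: [-0.11, 0.994, -0.0, -0.002]
contact_force: [-0.3, -0.1, 0.6]
opening: 0.607
```

```bash
python3 - <<'E'
from h import *
from plant import *
c0=pickle.load(open("scene1.pkl","rb"));t0=pickle.load(open("top1.pkl","rb"))
print("knob tops",cast(c0,np.array([[505,257],[492,365]])/4+[380,195],.048).round(4),cast(t0,np.array([[110,447],[90,321]])/5+[160,230],.048).round(4))
for n,c in(("s",c0),("t",t0)):
    m=[x for x in blobs(masks(c)["green"]) if x[0]>1000][0]
    cn=max(cv2.findContours(m[2].astype(np.uint8),0,1)[0],key=len)
    q=cv2.approxPolyDP(cv2.convexHull(cn),6,True)[:,0]
    P=cast(c,q,.003); print(len(q),P.round(4).tolist(),P.mean(0))
plan([(.4655,.2487,.066)])
c=read_camera("scene");cv2.imwrite("pics/s13.png",cv2.resize(c["frame"][180:300,400:560,::-1],(800,600),interpolation=2))
s=get_state();f=lambda p:((proj(c,p)+.5-[400,180])*5).round(0)
T=R.from_quat(s["tcp_rot"]);print(f(s["eef_pos"]+T.apply([[0,-.0255,-.012],[0,.0255,-.012],[0,0,-.012]])))
E
```

```text
knob tops [[0.4211 0.3142 0.048 ]
 [0.4806 0.3294 0.048 ]] [[0.4192 0.311  0.048 ]
 [0.4784 0.3244 0.048 ]]
4 [[0.4296, -0.3364, 0.003], [0.4582, -0.147, 0.003], [0.6076, -0.1691, 0.003], [0.5794, -0.3578, 0.003]] [ 0.5186857  -0.25259565  0.003     ]
4 [[0.6062, -0.1751, 0.003], [0.5762, -0.3628, 0.003], [0.4278, -0.3393, 0.003], [0.458, -0.1499, 0.003]] [ 0.51704214 -0.2567802   0.003     ]
t 15.47 tcp [0.4643 0.2483 0.1075] q [ 0.3   0.07  2.02  0.    1.06 -1.49] F [-0.33 -0.1   0.62] open 0.607
turn [-0.0003 -0.0037  0.0013]
(0.4655, 0.2487, 0.066) shift [-0.0014  0.0001  0.0415]
[[303. 273.]
 [448. 312.]
 [375. 292.]]
```

View pics/s13.png

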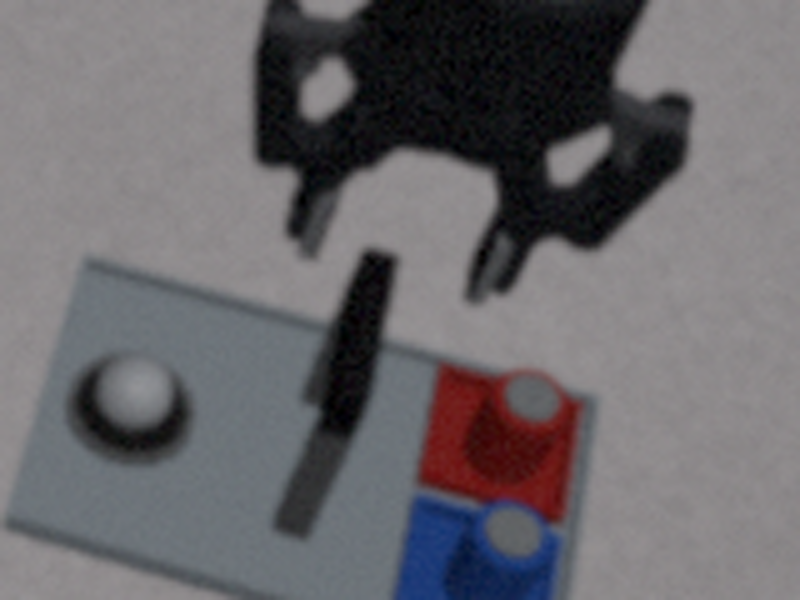

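Emit:
arm_command(steps=[[[0,-0.003,0.001],[-0.001,0,0.015],0.2],[[0,-0.003,0.001],[-0.001,0,0.03],0.2],[[0,-0.003,0.001],[-0.001,0,0.039],0.2],[[0,-0.003,0.001],[-0.001,0,0.041],0.2],[[0,-0.003,0.001],[-0.001,0,0.041],0.2]])

```text
time: 16.15
eef_pos: [0.4656, 0.2484, 0.0667]
tcp_rot: [-0.11, 0.994, -0.0, -0.0]
contact_force: [-0.0, 1.6, -1.1]
opening: 0.597
```

```bash
python3 - <<'E'
from h import *
from plant import *
plan([(.4655,.2487,.066)])
c=read_camera("scene");cv2.imwrite("pics/s14.png",cv2.resize(c["frame"][180:300,400:560,::-1],(800,600),interpolation=2))
E
```

```text
t 16.15 tcp [0.4656 0.2484 0.0667] q [ 0.3   0.12  2.04 -0.    0.98 -1.49] F [-0.02  1.64 -1.08] open 0.597
turn [-0.0003 -0.      0.0001]
(0.4655, 0.2487, 0.066) shift [-0.      0.0003  0.0007]
```

View pics/s14.png

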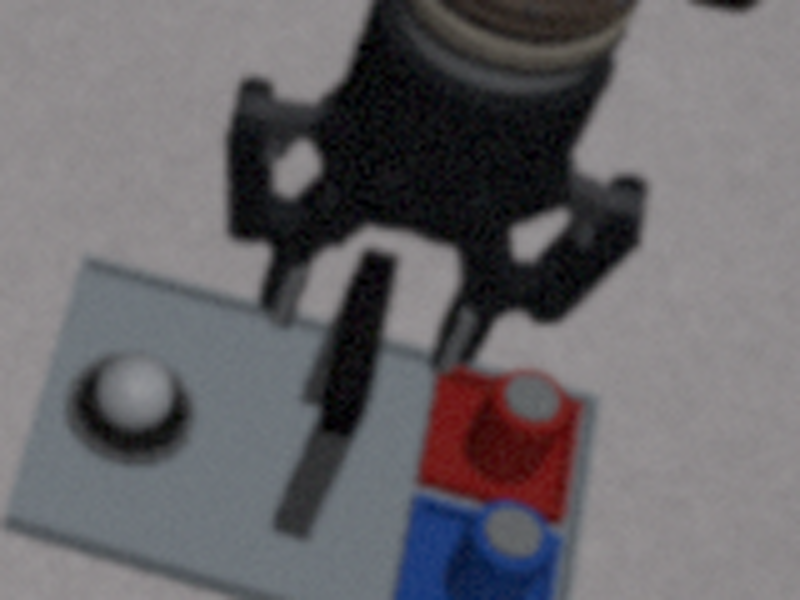

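Emit:
arm_command(steps=[[[0,0,0],[0,0,0],-0.2],[[0,0,0],[0,0,0],-0.4],[[0,0,0],[0,0,0],-0.55],[[0,0,0],[0,0,0],-0.65],[[0,0,0],[0,0,0],-0.75],[[0,0,0],[0,0,0],-1],[[0,0,0],[0,0,0],-1],[[0,0,0],[0,0,0],-1]], force=80)

```text
time: 17.2
eef_pos: [0.4657, 0.2486, 0.0674]
tcp_rot: [-0.11, 0.994, 0.0, 0.0]
contact_force: [-2.2, -0.5, 4.6]
opening: 0.128
```

```bash
python3 - <<'E'
from h import *
from plant import *
plan([(.4655,.2487,.066)])
c=read_camera("scene");cv2.imwrite("pics/s15.png",cv2.resize(c["frame"][180:300,400:560,::-1],(800,600),interpolation=2))
E
```

```text
t 17.2 tcp [0.4657 0.2486 0.0674] q [ 0.3   0.12  2.04  0.    0.98 -1.49] F [-2.25 -0.54  4.58] open 0.128
turn [0.     0.0005 0.    ]
(0.4655, 0.2487, 0.066) shift [0.0002 0.0001 0.0014]
```

View pics/s15.png

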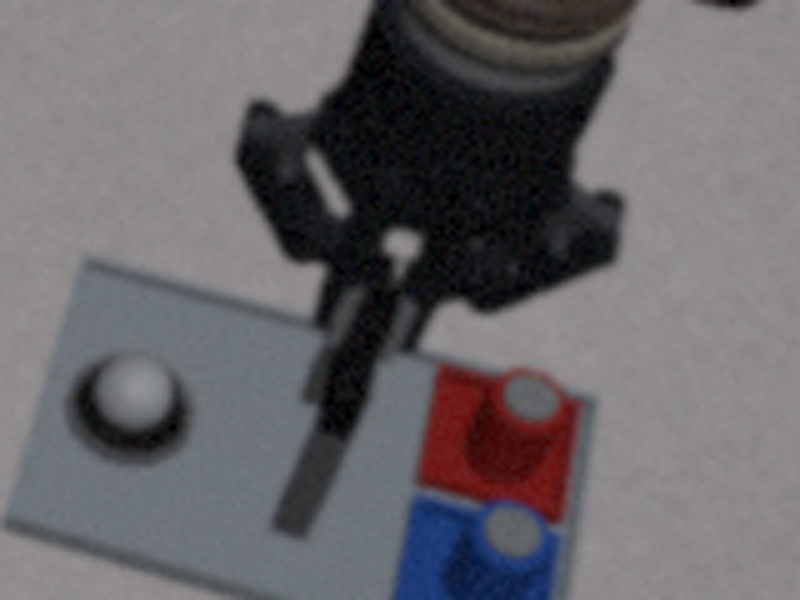

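Emit:
arm_command(steps=[[[0,0,0],[0,0,-0.002],-1],[[0,0,0],[0,0,-0.005],-1],[[0,0,0],[0,0,-0.009],-1],[[0,0,0],[0,0,-0.014],-1],[[0,0,0],[0,0,-0.02],-1],[[0,0,0],[0,0,-0.025],-1],[[0,0,0],[0,0,-0.028],-1],[[0,0,0],[0,0,-0.03],-1],[[0,0,0],[0,0,-0.03],-1]])

```text
time: 18.38
eef_pos: [0.4658, 0.2486, 0.0975]
tcp_rot: [-0.11, 0.994, 0.0, 0.0]
contact_force: [-0.3, 0.4, -4.7]
opening: 0.131
```

```bash
cat >> h.py <<'E'
def snap(n,x0,y0,w,name):
    from plant import read_camera
    c=read_camera(n);h=int(w*.75);cv2.imwrite(f"pics/{name}.png",cv2.resize(c["frame"][y0:y0+h,x0:x0+w,::-1],(800,600),interpolation=2));return c
E
python3 - <<'E'
from h import *
from plant import *
plan([(.4655,.2487,.066)]);print(get_state()["wrist_torque"])
snap("scene",390,160,160,"s16")
E
```

```text
t 18.38 tcp [0.4658 0.2486 0.0975] q [ 0.3   0.08  2.02 -0.    1.04 -1.49] F [-0.27  0.4  -4.72] open 0.131
turn [ 0.      0.0007 -0.    ]
(0.4655, 0.2487, 0.066) shift [0.0003 0.0001 0.0315]
[ 0.0198879  -0.01268488  0.04362397]
```

View pics/s16.png

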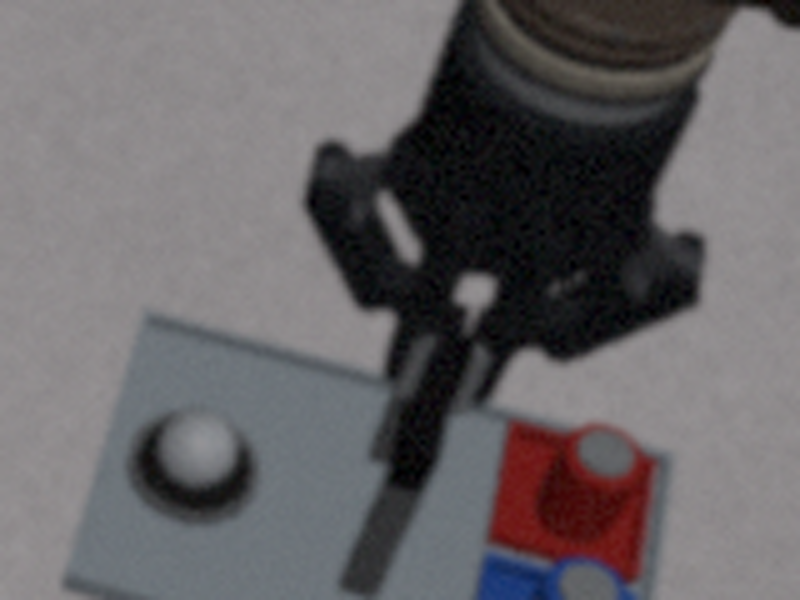

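Emit:
arm_command(steps=[[[0,0,0],[0,0,-0.003],-1],[[0,0,0],[0,0,-0.01],-1],[[0,0,0],[0,0,-0.021],-1],[[0,0,0],[0,0,-0.034],-1],[[0,0,0],[0,0,-0.049],-1],[[0,0,0],[0,0,-0.064],-1],[[0,0,0],[0,0,-0.079],-1],[[0,0,0],[0,0,-0.094],-1],[[0,0,0],[0,0,-0.107],-1],[[0,0,0],[0,0,-0.116],-1],[[0,0,0],[0,0,-0.121],-1],[[0,0,0],[0,0,-0.123],-1]])

```text
time: 19.92
eef_pos: [0.4656, 0.2485, 0.2203]
tcp_rot: [-0.11, 0.994, -0.0, 0.0]
contact_force: [-0.2, 0.3, -3.9]
opening: 0.13
```

```bash
python3 - <<'E'
from h import *
from plant import *
plan([(.518,-.2547,.2204)]);print(get_state()["wrist_torque"])
snap("scene",370,80,240,"s17")
E
```

```text
t 19.93 tcp [0.4656 0.2485 0.2203] q [ 0.3  -0.05  1.92 -0.    1.28 -1.49] F [-0.21  0.31 -3.9 ] open 0.13
turn [-0.      0.0001  0.    ]
(0.518, -0.2547, 0.2204) shift [ 5.860e-02 -5.026e-01 -1.000e-04]
[-0.00945883  0.00081731  0.02676069]
```

View pics/s17.png

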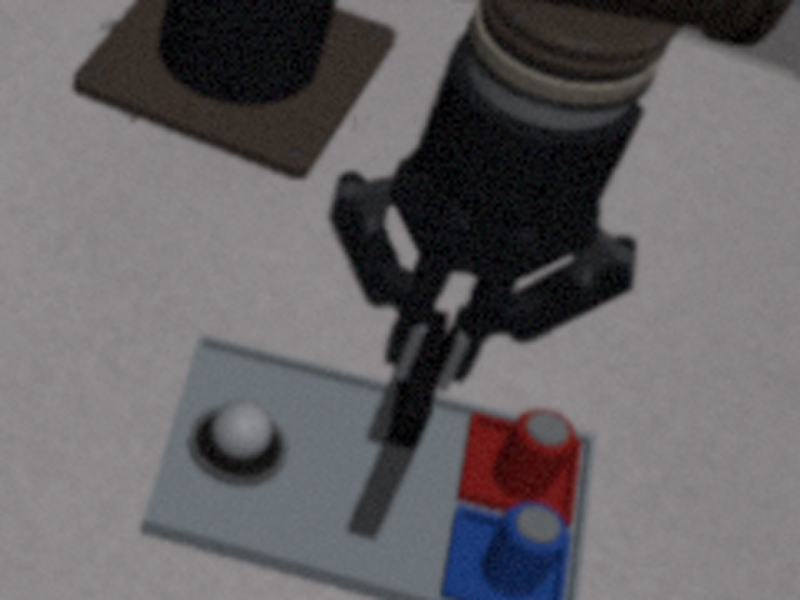

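Emit:
arm_command(steps=[[[0,0,0],[0.0003,-0.003,0],-1],[[0,0,0],[0.0013,-0.011,0],-1],[[0,0,0],[0.0028,-0.024,0],-1],[[0,0,0],[0.0049,-0.042,0],-1],[[0,0,0],[0.0073,-0.063,0],-1],[[0,0,0],[0.0098,-0.084,0],-1],[[0,0,0],[0.0122,-0.105,0],-1],[[0,0,0],[0.0147,-0.126,0],-1],[[0,0,0],[0.0168,-0.144,0],-1],[[0,0,0],[0.0183,-0.157,0],-1],[[0,0,0],[0.0192,-0.165,0],-1],[[0,0,0],[0.0196,-0.168,0],-1]])

```text
time: 21.48
eef_pos: [0.4831, 0.08, 0.2203]
tcp_rot: [-0.11, 0.994, 0.0, 0.0]
contact_force: [0.8, -0.1, -3.5]
opening: 0.132
```

```bash
python3 - <<'E'
from h import *
from plant import *
plan([(.518,-.2547,.2204)]);print(get_state()["wrist_torque"])
snap("scene",290,60,240,"s18")
E
```

```text
t 21.48 tcp [0.4831 0.08   0.2203] q [-0.04 -0.14  2.    0.    1.28 -1.83] F [ 0.8  -0.15 -3.45] open 0.132
turn [ 0.0003  0.0001 -0.0004]
(0.518, -0.2547, 0.2204) shift [ 3.890e-02 -3.343e-01 -2.000e-04]
[-0.05760394 -0.03704264  0.02810371]
```

View pics/s18.png

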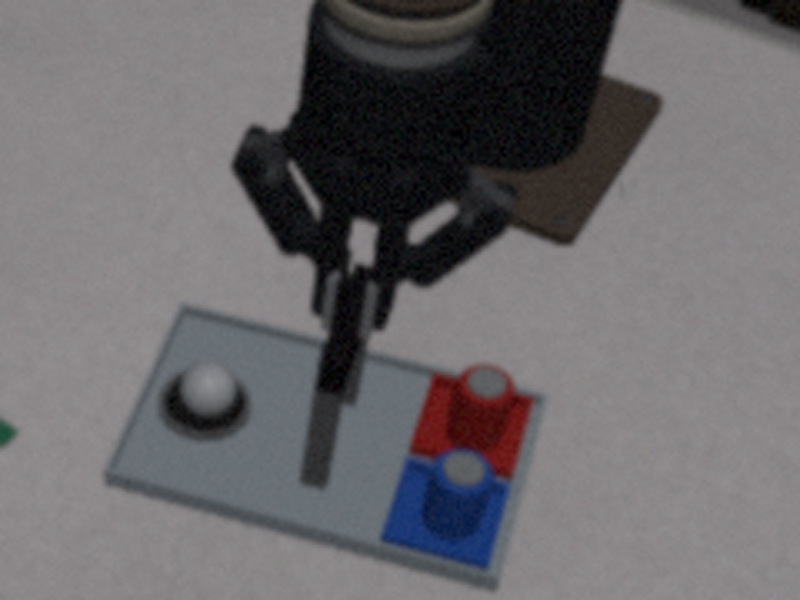

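Ball still in its dish near (207,400), both knobs upright in their cups; continue.

Emit:
arm_command(steps=[[[0,0,0],[0.0003,-0.003,0],-1],[[0,0,0],[0.0013,-0.011,0],-1],[[0,0,0],[0.0028,-0.024,0],-1],[[0,0,0],[0.0049,-0.042,0],-1],[[0,0,0],[0.0073,-0.063,0],-1],[[0,0,0],[0.0098,-0.084,0],-1],[[0,0,0],[0.0122,-0.105,0],-1],[[0,0,0],[0.0147,-0.126,0],-1],[[0,0,0],[0.0168,-0.144,0],-1],[[0,0,0],[0.0183,-0.157,0],-1],[[0,0,0],[0.0192,-0.165,0],-1],[[0,0,0],[0.0195,-0.168,0],-1]])

```text
time: 23.02
eef_pos: [0.5008, -0.0885, 0.2203]
tcp_rot: [-0.11, 0.994, 0.0, -0.0]
contact_force: [0.1, 0.6, -3.6]
opening: 0.127
```

```bash
python3 - <<'E'
from h import *
from plant import *
plan([(.518,-.2547,.2204)])
snap("scene",200,60,240,"s19")
E
```

```text
t 23.02 tcp [ 0.5008 -0.0885  0.2203] q [-0.37 -0.1   1.96  0.    1.28 -2.17] F [ 0.09  0.63 -3.57] open 0.127
turn [ 0.0003 -0.0001 -0.0005]
(0.518, -0.2547, 0.2204) shift [ 0.0194 -0.166  -0.0002]
```

View pics/s19.png

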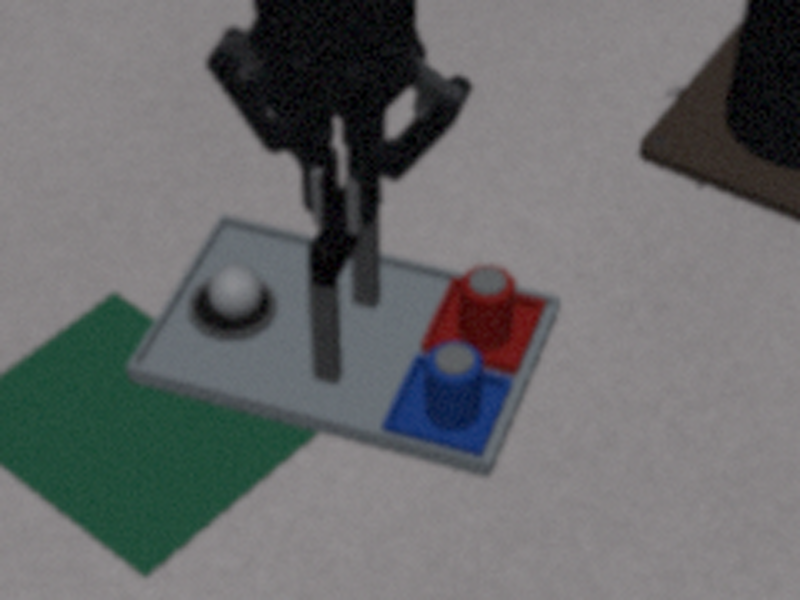

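Emit:
arm_command(steps=[[[0,0,0],[0.0003,-0.003,0],-1],[[0,0,0],[0.0013,-0.011,0],-1],[[0,0,0],[0.0028,-0.024,0],-1],[[0,0,0],[0.0049,-0.042,0],-1],[[0,0,0],[0.0073,-0.063,0],-1],[[0,0,0],[0.0098,-0.084,0],-1],[[0,0,0],[0.0122,-0.105,0],-1],[[0,0,0],[0.0147,-0.126,0],-1],[[0,0,0],[0.0168,-0.143,0],-1],[[0,0,0],[0.0183,-0.156,0],-1],[[0,0,0],[0.0192,-0.163,0],-1],[[0,0,0],[0.0194,-0.166,0],-1]])

```text
time: 24.58
eef_pos: [0.5181, -0.2549, 0.2202]
tcp_rot: [-0.11, 0.994, 0.0, -0.0]
contact_force: [0.3, 0.2, -3.3]
opening: 0.132
```

Emit:
arm_command(steps=[[[0,0,0],[0,0,0],-1],[[0,0,0],[0,0,0],-1],[[0,0,0],[0,0,0],-1],[[0,0,0],[0,0,0],-1],[[0,0,0],[0,0,0],-1],[[0,0,0],[0,0,0],-1],[[0,0,0],[0,0,0],-1],[[0,0,0],[0,0,0],-1]])

```text
time: 25.58
eef_pos: [0.5181, -0.2549, 0.2202]
tcp_rot: [-0.11, 0.994, 0.0, -0.0]
contact_force: [-0.3, 0.2, -3.5]
opening: 0.134
```

```bash
python3 - <<'E'
from h import *
from plant import *
plan([(.518,-.2547,.2204)]);print(get_state()["wrist_torque"])
c=snap("scene",110,40,240,"s20");pickle.dump(c,open("sF.pkl","wb"))
c=snap("top",330,190,200,"t20");pickle.dump(c,open("tF.pkl","wb"))
E
```

```text
t 25.57 tcp [ 0.5181 -0.2549  0.2202] q [-0.63  0.06  1.81  0.    1.28 -2.42] F [-0.31  0.19 -3.48] open 0.134
turn [ 0.0005 -0.0002 -0.0003]
(0.518, -0.2547, 0.2204) shift [ 0.      0.0002 -0.0002]
[-0.04642472  0.00307115 -0.01337003]
```

View pics/s20.png

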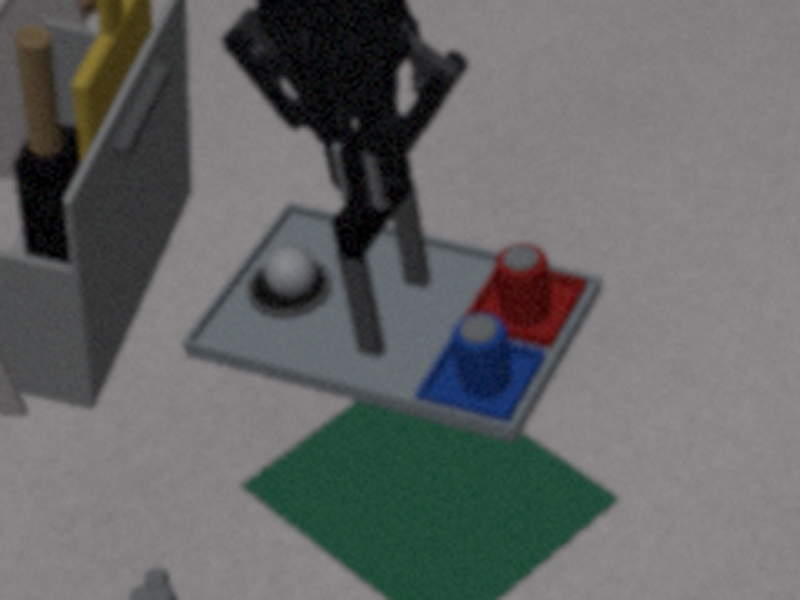

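View pics/t20.png

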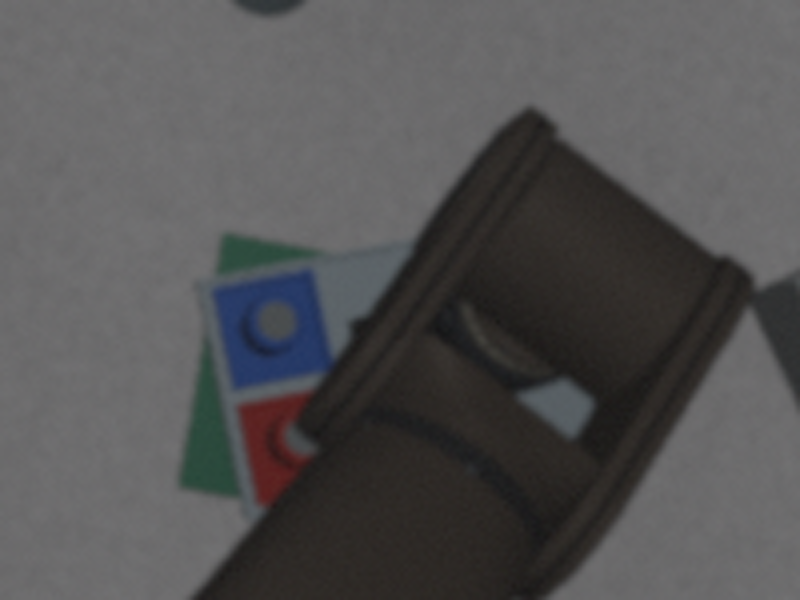

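```bash
python3 - <<'E'
from h import *
c=pickle.load(open("sF.pkl","rb"));o=np.array([.518,-.2548,.153])
P=o+R.from_euler('z',.22).apply([[-.066,-.105,.012],[-.066,.105,.012],[.066,.105,.012],[.066,-.105,.012]])
print("pred",((proj(c,P)+.5-[110,40])*3.333).round(0).tolist())
u=np.array([[290,207],[602,279],[518,427],[187,345]])/3.333+[110,40]-.5
q=cast(c,u,.165);print(q.round(4),q.mean(0),np.linalg.norm(np.roll(q,-1,0)-q,axis=1))
b=cast(c,np.array([[290,275]])/3.333+[110,40]-.5,.153+.021);print("ball in tray",R.from_euler('z',-.22).apply(b-o))
E
```

```text
pred [[285.0, 201.0], [599.0, 276.0], [511.0, 429.0], [178.0, 341.0]]
[[ 0.4793 -0.3651  0.165 ]
 [ 0.4321 -0.1634  0.165 ]
 [ 0.5563 -0.1353  0.165 ]
 [ 0.6048 -0.3361  0.165 ]] [ 0.51810413 -0.24998582  0.165     ] [0.2071536  0.12736509 0.20648431 0.128786  ]
ball in tray [[ 0.00254167 -0.06320597  0.021     ]]
```

```bash
python3 - <<'E'
from plant import *
print(get_state()["dq"].round(4)); print(sign_off())
E
```

```text
[-0.0011  0.001  -0.0018 -0.0029 -0.0003  0.0062]
the job is handed in; nothing more can be done
None
```

The job is handed in: both knobs are upright in their cups, and the arm holds the tray level and still over the middle of the green mat. It took about 26 s of the 69 s allowed.

I placed the red knob, then the blue one, while the tray still stood on the shelf. I then gripped the handle bar at 80 N, lifted the tray, and carried it slowly across without letting go.

**Last checks:**
- **Position:** In the scene camera the tray's centre is about 3 mm from the mat's centre. Its underside is about 15 cm above the mat.
- **Level and still:** The tool is within 0.001 rad of vertical and the joints are nearly at rest. The tray looks level in the last picture.
- **Contents:** The last scene picture shows the ball in its dish and both knobs upright in their cups.
- **Grip:** The wrist force was steady at about 3.5 N downward.

**Where checks disagreed or fell short:**
- **Cameras:** The two views differ by 4 to 5 mm in y, so I averaged them.
- **Fingertips:** They looked 10 to 15 mm higher or farther back than I predicted, but all three grasps held.
- **Top view:** In the last top picture the arm hides part of the tray and the ball, so the final check of both rests on the scene camera.
- **Other items:** The arm stayed well clear of the spray bottle, canister and tape roll. I did not measure their positions again at the end.

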